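Clamp the module, then poise the pen screwdriver over its screw

ROBOT

A 6-joint arm with a two-finger parallel gripper is mounted at the origin on the work surface. World frame = base frame: x ahead of the robot, y to its left, z up, the work surface at z = 0. Lengths are in m, angles in rad, forces in N, time in s.
With the tool pointing down it reaches from about 0.275 to 0.825 m from the base axis. Payload 4.9 kg.
Tool frame: the origin (TCP) lies midway between the tips of the shut fingers; the grasp point (between the pads) lies 19 mm behind it; z points along the fingers, y is the line along which they close (so a half turn about z gives the same grasp; the last joint's range is limited). The gripper opens to 85 mm and grips with 20 to 120 N. Pads are 22 mm wide; open, the fingers measure 114 mm over their backs; the gripper's body (76 mm by 85 mm) begins 54 mm behind the grasp point. The pads swing forward as they close: fully open they stand 13 mm farther back than shut.
Start: joints at [0.968, 0.326, -0.193, 1.052, 0, 1.437], TCP at [0.248, 0.491, 0.231] pointing down, gripper open.
Joint ranges: [-2.65, 2.65], [-0.97, 1.79], [-1.3, 1.35], [-1.93, 2.1], [-1.47, 1.37], [-3.14, 3.14]. Speed limits (rad/s): [2.57, 2.57, 3.14, 3.14, 3.14, 3.14].

INTERFACE

Orientations are given as [roll, pitch, yaw] about the fixed x, y, z axes, in that order (R = Rz(yaw) Ry(pitch) Rx(roll)).
In Python, from bench import arm, optics gives the robot as it stands.
- The arm moves only by the shell command python3 -m handwheel 'ROWS' [OPENING] [FORCE]. ROWS is JSON, a list of rows, each a list of 2 entries, a list of its own where there are three numbers: the shift along the tool's x, y, z in mm, then the turn about the tool's z in rad. A call has exactly 8 rows; each row shifts and turns the commanded pose from where the row before left it, along the tool's axes as they then stand; what a row does not reach is not made up. A row lasts 1/8 s, in which the tool goes at most 62.5 mm and 10.7 degrees, less where a joint would pass 70% of its speed; a pose out of reach is approached as far as the arm can. A call with a gripper value outside its range is refused whole. OPENING is the closure, from 0 (fully open) to 1 (shut), set as the call begins (- or left out, the last holds). The fingers move at their own pace and stop on an object; FORCE is the grip in N (left out, the last holds). Time passes only in rows, so rows that do not move let the fingers close, or fill a call up. It gives the time, the measured TCP pose, the force, the opening and the grip force at its end, in the units of the state.
- arm.state(): the state, without advancing time (a new reading comes with each control period).
- optics.capture(name): name is "scene" or "side" or "wrist"; returns the picture (400x640x3 uint8, red, green, blue); there is no depth.
- optics.calibration(name): a dict with "mtx" (3x3 intrinsics, pixels), "k1" (the pictures are not rectified: a ray, as slopes to the right and down, at radius r is drawn at 1 + k1 r^2 times it, then the intrinsics apply), "xyz" and "orientation" of the camera in the world. Camera axes: x right, y down, z forward; pixel columns grow to the right and rows downward; lengths in m; the calibration is good to about 2 mm. A picture is of the moment at which its call begins: read the wrist's pose just before it. calibration takes no time and is no camera call; for the wrist camera it gives the pose at the moment of the call.
- arm.hand_in(): hands the job in; it is judged then, once.
Trained networks look in the newest picture that a camera, given by its name, has taken for a name from the list of things; names that differ only in an ending like _2 or _b are one class to them, and where a whole thing is asked for, a point or a joint stands for the part that bears it (a point fixed in the world has none). Each returns a list of dicts, best first, with "confidence" (0 to 1); they miss things now and then, are a little off and sometimes report something else, mostly with a low value. They report only what shows in the picture. A call takes as long as a camera call. They do not tell look-alikes from the thing itself.
- optics.spot_in(camera, target): "location" ([x, y, z] in m, in the coordinates of the camera as it stood for that picture, good to about 4 mm: the middle of the surface that is visible of it).
- optics.landmark_of(camera, target): "location" ([x, y, z] in m, in the coordinates of the camera as it stood for that picture, good to about 4 mm: a listed point, or the origin of a listed thing).
The state is a dict: "clock": time; "joint_pos": joint angles; "qd": joint speeds; "joint_efforts": joint torques, N m; "eef_pos": TCP position; "tcp_rot": TCP orientation; "wrist_force": force on the tool from outside, world axes, zero at the start; "torque": the same for the moment, N m; "width": opening from 0.0 (shut) to 1.0 (fully open); "grasp_force": force on a finger pad.
Only numpy, scipy, OpenCV 4.12 (cv2) and the standard library are available. Lean on these libraries where they do the work, as an engineer would, in place of code of your own. Each camera call takes 0.05 s, during which the arm holds its last target. There are 200 camera calls.

TASK

Swing the jig's hinged hold-down frame fully down over the module lying in its nest. Then draw the pen screwdriver out of its sloping stand, turn it upright with the bit pointing straight down, and finish while still holding it there, with the bit's tip raised two to four centimetres straight above the screw in the middle of that module. The driver must not touch the module or jig, the module stays seated in the nest under the closed frame, and the other things on the bench are left where they are.

Things in the scene. Friction and masses are not known exactly. Their poses are not given: they have to be found in the camera images.
- jig: Fixed aluminium jig on the bench: block 130 x 110 x 24 mm (x, y, z), origin at the centre of its underside. The nest is in the middle of its top, between steel stops 8 mm high; two hinge posts, up to z = 48 mm, at its +x edge carry the frame. Place and yaw vary; it is on the robot's left or right, the stand on the other side.
- frame (a joint): Angle (rad) of the hold-down frame about the jig's y axis: 0 = fully down, level (a stop), 1.5 = nearly upright; starts about half open, stays where left (stiff hinge: 1 to 3 N at the lug moves it). Flat aluminium window frame 6 mm thick, 74 mm wide, 5 to 105 mm from the hinge axis, opening 54 x 38 mm over the module; an 8 mm wide stem leads on to the lug.
- frame_lug (a point): Centre of the frame's black lug: cylinder of 16 mm diameter, 20 mm long along the jig's y, at the stem's end, 150 mm from the hinge axis. Pinch its flat ends from above (fingers closing along the jig's y) or push it. Frame closed: 42.5 mm above the bench, 25 mm clear of the jig's -x edge. Axes of the frame: the jig's at joint 0; opening turns them about +y.
- frame_hinge (a point): Point on the hinge axis, at x = +60 mm, y = 0, z = 42.5 mm in the jig's frame, with the jig's axes. At joint value q the lug lies at (-150 cos q, 0, +150 sin q) mm from it in these axes.
- nest (a point): Point in the middle of the nest, 38.5 mm above the bench: where the screw of a seated module lies. Axes of the jig.
- module: The circuit module in the jig's nest: black housing with a green board on top carrying four white rings, 62 x 44 x 14 mm, black socket at +y. Loose, 60 g, 24 mm above the bench, about 1 mm free play. Origin at the centre of its underside.
- screw (a point): Centre of the 9 mm steel screw head in the middle of the module's top (14.5 mm above its underside); z points up.
- stand: Fixed dark steel stand: base plate 150 x 80 x 8 mm (x -60 to +90), origin on the bench; two cheeks carry a square sleeve, 28 mm inside, 36 outside, 45 long, its axis leaning 45 degrees from vertical to the stand's -x (towards the robot). The driver's handle sits in it on a ledge; nose and bit stick out freely below. Place and yaw vary.
- driver: Pen screwdriver, 175 mm long, 0.18 kg (varies), loose. Origin at the bit's tip; z runs to the handle's end; in the stand z leans 45 degrees to the stand's -x and y is level. Bit 6 mm thick, 35 long; nose 14 mm, 25 long; grey square handle 24 x 24, 115 long (its last 70 mm show). Centre of mass 95 mm from the tip. Drawn 45 mm along z the handle clears the sleeve, 105 mm all of it.
- handle (a point): Point on the driver's axis, 135 mm from the tip and 40 mm below the handle's end: the middle of the showing part of the handle, where to grip (24 mm wide). Driver's axes. In the stand it is about 127 mm above the bench.
- tip (a point): Tip of the driver's bit (the driver's origin), driver's axes.
- spare: Bystander: a second module like the one in the jig, 62 x 44 x 14 mm, lying alone on the bench in front of the robot between jig and stand. Origin under its centre.
- reel: Bystander: steel wire reel, 60 mm diameter, 36 mm high, on the bench at the left. Origin under its centre.
- jar: Bystander: small jar, 44 mm diameter, 65 mm high, beyond the work. Origin under its centre.
- tray: Bystander: small empty black tray 90 x 70 x 30 mm, at the right. Origin under its centre.
There are look-alikes about, which are no part of the job. What is shaped like the module but blue is not meant. There is more than one size of the jig; the one meant has the size given above.

How it is judged:
By the outcome, as a careful person would: the job done as asked, in the order asked, and still so for the second after the job is handed in, while the arm keeps its last pose, push and grip.
It also fails if it takes over 58 s, if anything falls off the work surface, if the arm or the gripper's body presses on something with over 40 N, if the wrist force passes 120 N, or if a joint passes its speed limit or range.

## Working session

There is one attempt and no reset: what is moved stays moved. The work goes in short steps, Python scripts to look and compute and a shell command to move; the robot and the scene stay as the last step left them, time stands still between calls to the robot, and variables do not carry over. Pictures are saved under pics/ and viewed, at most 14 in all, crops included, and the job is handed in when it is done.

```bash
ls; mkdir -p pics; cat > h.py <<'E'
import numpy as np, cv2
from bench import arm, optics
from scipy.spatial.transform import Rotation as R
def cal(n):
    c=optics.calibration(n); o=np.array(c["orientation"])
    Rm=o if o.shape==(3,3) else R.from_euler('xyz',o).as_matrix()
    return np.array(c["mtx"]),c["k1"],np.array(c["xyz"]),Rm
def w(n,p):
    K,k,t,Rm=cal(n); return t+Rm@np.array(p)
def px(n,P):
    K,k,t,Rm=cal(n); c=Rm.T@(np.array(P)-t); s=c[:2]/c[2]; s=s*(1+k*(s@s)); return K[:2,:2]@s+K[:2,2]
def ray(n,u,v,z):
    K,k,t,Rm=cal(n); d=np.linalg.solve(K,[u,v,1])[:2]; s=d.copy()
    for _ in range(20): s=d/(1+k*(s@s))
    r=Rm@np.array([*s,1]); return t+r*(z-t[2])/r[2]
def snap(n,f):
    im=optics.capture(n); cv2.imwrite('pics/'+f,im[:,:,::-1]); return im
def show(n,names,f='landmark_of'):
    for x in names:
        for d in getattr(optics,f)(n,x)[:4]:
            if d['confidence']<.2: continue
            P=w(n,d['location']); print(n,x,round(d['confidence'],2),P.round(3),px(n,P).round())
E
python3 - <<'E'
from h import *
print(arm.state()); print(optics.calibration('scene'))
for c in ['scene','side']:
    snap(c,c+'0.png'); show(c,['jig','frame_lug','frame_hinge','nest','screw','module','stand','handle','tip','spare'])
E
```

```text
pics
{'clock': 0.0, 'joint_pos': array([ 9.67780909e-01,  3.26954212e-01, -1.93627076e-01,  1.05200355e+00,
        7.10101143e-06,  1.43661822e+00]), 'qd': array([-0.00017422,  0.00181628, -0.00119538, -0.00071374, -0.00133166,
        0.00080666]), 'joint_efforts': array([ 7.20838420e-05, -4.43392825e+01,  2.62439936e+01,  1.53778726e-02,
       -1.11792276e-04,  7.20260630e-06]), 'eef_pos': array([0.24814659, 0.49015854, 0.23047983]), 'tcp_rot': array([-3.13982117e+00, -2.46296755e-04,  2.67275512e+00]), 'wrist_force': array([-0.19456854,  0.27838689,  0.45946955]), 'torque': array([-0.02983941, -0.02046658,  0.02166336]), 'grasp_force': 0.0, 'width': 1.0022866249955222}
{'mtx': array([[451.92708172,   0.        , 325.88053435],
       [  0.        , 451.92708172, 205.43487851],
       [  0.        ,   0.        ,   1.        ]]), 'k1': -0.01788767028285714, 'xyz': array([1.15605736, 0.78502568, 1.04516987]), 'orientation': array([-2.3180078 , -0.01158937,  2.50853171])}
scene jig 0.7 [ 0.591 -0.24   0.003] [279. 198.]
scene jig 0.59 [ 0.375 -0.209 -0.001] [334. 180.]
scene jig 0.
[... 1630 characters left out ...]
inge 0.67 [ 0.371 -0.455  0.062] [361. 367.]
side nest 0.86 [ 0.373 -0.21   0.022] [310. 298.]
side nest 0.65 [ 0.293 -0.449  0.052] [331. 383.]
side nest 0.63 [ 0.595 -0.247  0.038] [386. 269.]
side screw 0.89 [ 0.613 -0.108  0.016] [363. 238.]
side screw 0.72 [ 0.465 -0.336  0.013] [365. 320.]
side screw 0.66 [ 0.595 -0.245  0.036] [385. 269.]
side module 0.86 [ 0.593 -0.242  0.023] [384. 271.]
side module 0.84 [ 0.612 -0.107 -0.003] [362. 242.]
side module 0.56 [ 0.468 -0.335 -0.006] [365. 322.]
side stand 0.84 [ 0.573  0.189 -0.001] [304. 188.]
side handle 0.58 [0.551 0.196 0.125] [295. 161.]
side tip 0.64 [0.637 0.162 0.026] [324. 180.]
side spare 0.84 [ 0.472 -0.009 -0.004] [306. 239.]
```

View pics/scene0.png

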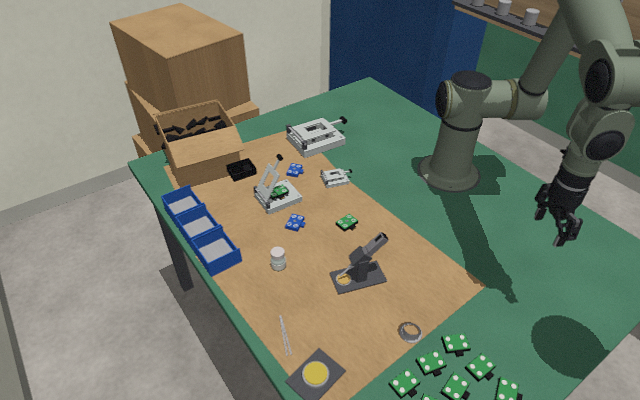

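View pics/side0.png

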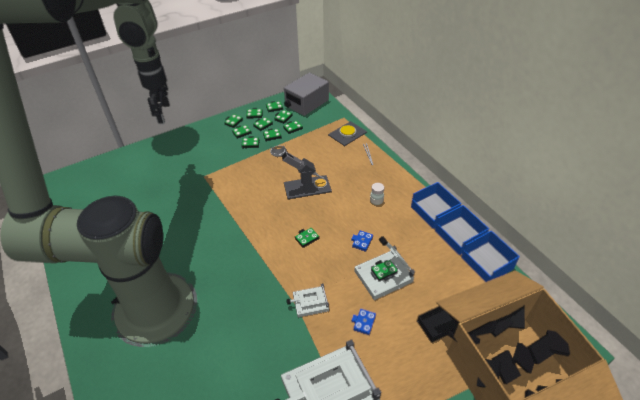

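```bash
python3 - <<'E'
from h import *
im=cv2.imread('pics/scene0.png')[100:260,220:400]; cv2.imwrite('pics/crop1.png',cv2.resize(im,(675,600),interpolation=cv2.INTER_CUBIC))
E
```

```text
(no output)
```

View pics/crop1.png

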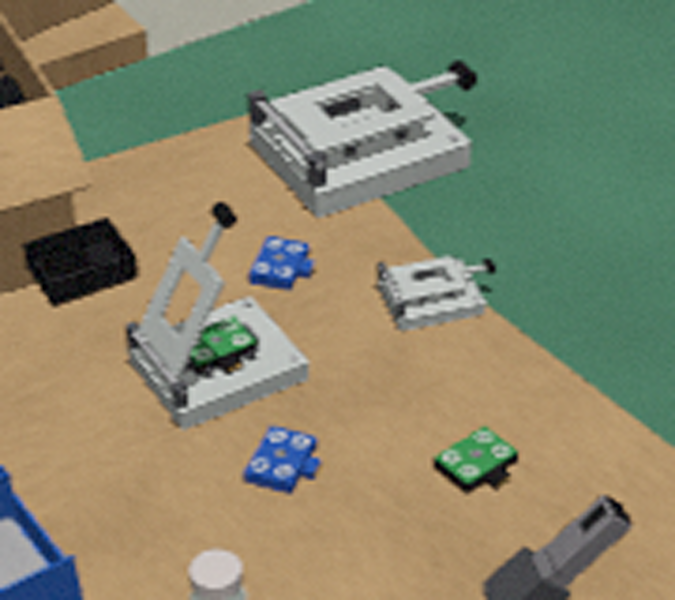

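The right-hand jig, scene pixel (277,193), is the match. I ruled out these look-alikes:
- The large jig at (316,140) and the small jig at (335,178), both with closed frames and both off-size.
- The blue modules at (295,170) and (296,222).
- The loose green spare at (346,223).

In the crop, the chosen jig has a half-open frame, with its lug at about (279,157), over a green module. Its lug-to-hinge distance measures 151 mm, which fits the description. The stand and driver are at about (360,270).

I'll move over the jig now.

```bash
python3 -m handwheel '[[[0,0,-23],-0.156],[[0,0,-23],-0.156],[[0,0,-23],-0.157],[[-25,-56,0],0],[[-25,-56,0],0],[[-25,-56,0],0],[[-25,-56,0],0],[[-25,-56,0],0]]' 0 40; python3 - <<'E'
from h import *
snap('wrist','w1.png'); show('wrist',['stand','handle','tip','spare'])
E
python3 -m handwheel '[[[-20,-57,0],0],[[-20,-57,0],0],[[-20,-57,0],0],[[-20,-57,0],0],[[-20,-57,0],0],[[-20,-57,0],0],[[-20,-57,0],0],[[0,-30,0],0]]'; python3 - <<'E'
from h import *
snap('wrist','w2.png'); show('wrist',['jig','frame_lug','frame_hinge','nest','screw','module']); s=arm.state(); print(s['eef_pos'],s['tcp_rot'],s['joint_pos'])
print(optics.calibration('wrist'))
E
```

```text
clock: 2.1
eef_pos: [0.3741, 0.209, 0.3006]
tcp_rot: [3.141, 0.001, -3.141]
wrist_force: [2.3, -0.2, 0.1]
width: 1.0
grasp_force: 0.0
wrist stand 0.71 [ 0.572  0.182 -0.001] [307. 278.]
wrist handle 0.74 [0.549 0.194 0.125] [310. 317.]
wrist tip 0.26 [0.551 0.2   0.127] [313. 320.]
wrist spare 0.87 [ 0.474 -0.003  0.002] [181. 224.]
clock: 3.35
eef_pos: [0.5156, -0.2189, 0.2994]
tcp_rot: [3.141, 0.0, -3.14]
wrist_force: [0.6, 0.9, -0.2]
width: 1.001
grasp_force: 0.0
wrist jig 0.97 [ 0.369 -0.205  0.001] [331.  48.]
wrist frame_lug 0.73 [ 0.574 -0.235  0.174] [302. 249.]
wrist frame_hinge 0.77 [ 0.656 -0.244  0.041] [301. 261.]
wrist frame_hinge 0.72 [ 0.41  -0.217  0.033] [320.  80.]
wrist frame_hinge 0.64 [ 0.372 -0.453  0.061] [112.  42.]
wrist nest 0.86 [ 0.372 -0.205  0.028] [329.  48.]
wrist nest 0.27 [ 0.478 -0.006  0.004] [469. 134.]
wrist screw 0.77 [ 0.611 -0.105  0.014] [394. 225.]
wrist screw 0.6 [ 0.594 -0.24   0.039] [303. 220.]
wrist screw 0.57 [0.569 0.19  0.001] [589. 196.]
wrist module 0.94 [ 0.462 -0.333  0.006] [236. 122.]
wrist module 0.67 [ 0.613 -0.105  0.006] [393. 224.]
wrist module 0.64 [ 0.592 -0.238  0.03 ] [305. 216.]
[ 0.51397573 -0.21622366  0.30041616] [ 3.14121177e+00  9.59065598e-06 -3.13846715e+00] [-5.30775157e-01  3.05964299e-01 -4.38962483e-02  1.22112135e+00
  3.32757330e-04 -5.33900689e-01]
{'mtx': array([[308.27919276,   0.        , 319.84698142],
       [  0.        , 308.27919276, 195.23974134],
       [  0.        ,   0.        ,   1.        ]]), 'k1': -0.010292723040927102, 'xyz': array([ 0.44478933, -0.21731267,  0.44424706]), 'orientation': array([ 2.86747066e+00, -1.49699131e-03,  1.57266721e+00])}
```

View pics/w2.png

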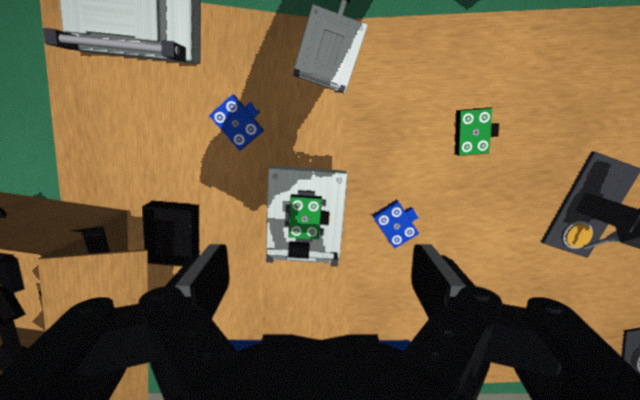

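The wrist view shows the jig's top with corners at about (267,169), (347,172), (337,265) and (266,262). The green module is at (306,217) and the black lug at (299,248), between the fingers' lines. I'll refine the jig's yaw from the corners.

```bash
python3 - <<'E'
from h import *
for p in [(267,169),(347,172),(337,265),(266,262)]: print(ray('wrist',*p,.024).round(4))
print('screw',ray('wrist',305,218,.0385),'lug',ray('wrist',299,248,.171))
show('scene',['frame_lug'])
E
```

```text
[ 0.5254 -0.2896  0.024 ]
[ 0.5294 -0.1789  0.024 ]
[ 0.6726 -0.1903  0.024 ]
[ 0.6677 -0.2975  0.024 ]
screw [ 0.5919252  -0.23715956  0.0385    ] lug [ 0.57468256 -0.23683096  0.171     ]
scene frame_lug 0.94 [ 0.16  -0.436  0.063] [343. 119.]
scene frame_lug 0.81 [ 0.574 -0.242  0.171] [280. 157.]
scene frame_lug 0.44 [ 0.321 -0.185  0.032] [350. 171.]
```

```bash
python3 -m handwheel '[[[-30,-10,0],0],[[-30,-10,0],0.05],[[0,0,30],0],[[0,0,40],0],[[0,0,40],0],[[0,0,37],0],[[0,0,0],0],[[0,0,0],0]]' 0 40; python3 -m handwheel '[[[0,0,0],0],[[0,0,0],0],[[0,0,0],0],[[0,0,0],0],[[0,0,0],0],[[0,0,0],0],[[0,0,0],0],[[0,0,0],0]]' 1 40; python3 - <<'E'
from h import *
snap('wrist','w3.png'); print(arm.state()['eef_pos'],arm.state()['tcp_rot'])
for q in [1.02,.85,.68,.51,.34,.17,.06,0,-.02]: print(q,(-150*np.cos(q)).round(1),(150*np.sin(q)).round(1))
E
```

```text
clock: 4.75
eef_pos: [0.5746, -0.2381, 0.155]
tcp_rot: [-3.141, 0.002, 3.093]
wrist_force: [-0.0, -0.6, -0.4]
width: 1.004
grasp_force: 0.0
clock: 5.75
eef_pos: [0.5737, -0.2389, 0.1538]
tcp_rot: [-3.14, 0.0, 3.091]
wrist_force: [-1.9, -3.0, 5.7]
width: 0.223
grasp_force: 40.3
[ 0.5736416  -0.23886915  0.15376863] [-3.14033980e+00  2.32299869e-04  3.09136614e+00]
1.02 -78.5 127.8
0.85 -99.0 112.7
0.68 -116.6 94.3
0.51 -130.9 73.2
0.34 -141.4 50.0
0.17 -147.8 25.4
0.06 -149.7 9.0
0 -150.0 0.0
-0.02 -150.0 -3.0
```

View pics/w3.png

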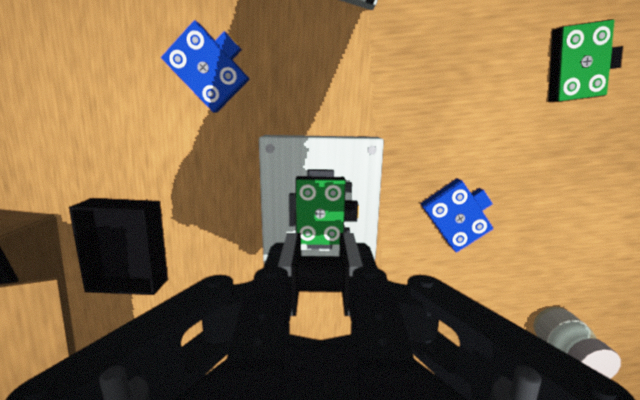

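The lug is between the pads at about (320,270), with a 19 mm opening and 40 N of grip. The module at (320,213) sits square in its nest. Next I swing the frame along its arc.

```bash
python3 -m handwheel '[[[11,0,7],0],[[9.5,0,8],0],[[9,0,9],0],[[8.5,0,9.5],0],[[7.5,0,10.5],0],[[7,0,10.5],0],[[5.5,0,11.5],0],[[5,0,11.5],0]]'; python3 -m handwheel '[[[3.5,0,12],0],[[3,0,12.5],0],[[1.3,0,8],0],[[0.6,0,8],0],[[0.3,0,7],0],[[0,0,4],0],[[0,0,2],0],[[0,0,0],0]]'
```

```text
clock: 6.8
eef_pos: [0.5107, -0.2348, 0.0755]
tcp_rot: [3.141, 0.001, 3.092]
wrist_force: [-0.1, -0.1, 4.2]
width: 0.223
grasp_force: 43.7
clock: 7.8
eef_pos: [0.5014, -0.2343, 0.0218]
tcp_rot: [3.141, -0.001, 3.092]
wrist_force: [-4.8, 2.0, 0.1]
width: 0.222
grasp_force: 44.9
```

```bash
python3 -m handwheel '[[[0,0,2],0],[[0,0,2],0],[[0,0,2],0],[[0,0,0],0],[[0,0,0],0],[[0,0,0],0],[[0,0,0],0],[[0,0,0],0]]';python3 - <<'E'
from h import *
snap('wrist','w4.png');snap('side','s4.png'); show('side',['frame_lug','frame_hinge','screw'])
E
```

```text
clock: 8.8
eef_pos: [0.5016, -0.2344, 0.0199]
tcp_rot: [-3.141, 0.0, 3.092]
wrist_force: [-14.1, 7.6, 35.3]
width: 0.219
grasp_force: 48.9
side frame_lug 0.91 [ 0.5   -0.234  0.045] [355. 279.]
side frame_lug 0.71 [ 0.574  0.189 -0.   ] [304. 187.]
side frame_lug 0.58 [ 0.319 -0.19   0.03 ] [289. 300.]
side frame_hinge 0.79 [ 0.651 -0.244  0.04 ] [402. 260.]
side frame_hinge 0.63 [ 0.411 -0.22   0.024] [324. 294.]
side frame_hinge 0.58 [ 0.371 -0.456  0.061] [361. 368.]
side screw 0.66 [ 0.594 -0.243  0.039] [385. 268.]
side screw 0.57 [ 0.465 -0.336  0.01 ] [365. 320.]
```

```bash
python3 -m handwheel '[[[0,0,-4],0],[[0,0,0],0],[[0,0,0],0],[[0,0,0],0],[[0,0,0],0],[[0,0,0],0],[[0,0,-60],0],[[0,0,-60],0]]' 0 30; python3 -m handwheel '[[[0,0,-60],0],[[0,0,-60],0],[[0,61,0],0],[[0,61,0],0],[[0,61,0],0],[[0,61,0],0],[[0,61,0],0],[[0,61,0],0]]';python3 -m handwheel '[[[-9,60,0],0],[[0,0,0],0.14],[[0,0,0],0.14],[[0,0,0],0],[[0,0,0],0],[[0,0,0],0],[[0,0,0],0],[[0,0,0],0]]';python3 - <<'E'
from h import *
snap('wrist','w5.png'); show('wrist',['handle','stand','tip']);show('wrist',['driver'],'spot_in')
snap('scene','s5.png');show('scene',['frame_lug','handle','tip','stand'])
snap('side','s5b.png');show('side',['frame_lug','handle','tip','stand'])
E
```

```text
clock: 10.05
eef_pos: [0.5013, -0.2343, 0.1409]
tcp_rot: [3.141, -0.002, 3.092]
wrist_force: [2.0, -1.3, 0.0]
width: 0.998
grasp_force: 0.0
clock: 11.05
eef_pos: [0.5201, 0.1328, 0.2604]
tcp_rot: [-3.142, 0.001, 3.092]
wrist_force: [0.8, -0.3, -0.1]
width: 0.998
grasp_force: 0.0
clock: 12.05
eef_pos: [0.5322, 0.1902, 0.2603]
tcp_rot: [3.142, 0.0, 2.812]
wrist_force: [0.3, 0.5, 0.9]
width: 0.999
grasp_force: 0.0
wrist handle 0.69 [ 0.591 -0.242  0.002] [ 60. 293.]
wrist handle 0.55 [0.552 0.198 0.124] [335. 201.]
wrist driver 0.96 [0.536 0.197 0.154] [330. 196.]
wrist driver 0.3 [ 0.564 -0.235  0.043] [ 30. 292.]
scene frame_lug 0.78 [ 0.506 -0.235  0.044] [299. 180.]
scene frame_lug 0.72 [ 0.318 -0.187  0.031] [350. 171.]
scene frame_lug 0.62 [ 0.596 -0.243  0.041] [276. 190.]
scene frame_lug 0.58 [ 0.159 -0.435  0.063] [343. 119.]
scene handle 0.54 [0.546 0.199 0.127] [375. 245.]
scene tip 0.64 [ 0.749  0.011 -0.   ] [278. 265.]
scene tip 0.54 [0.636 0.169 0.033] [341. 275.]
scene stand 0.55 [ 0.572  0.19  -0.001] [362. 276.]
side frame_lug 0.87 [ 0.324 -0.188  0.033] [290. 298.]
side frame_lug 0.64 [ 0.502 -0.236  0.04 ] [356. 280.]
side handle 0.69 [0.548 0.195 0.124] [294. 161.]
side handle 0.39 [ 0.595 -0.245  0.038] [386. 268.]
side handle 0.37 [ 0.649 -0.242  0.043] [401. 259.]
side tip 0.5 [0.638 0.164 0.023] [324. 180.]
side stand 0.97 [0.573 0.192 0.   ] [303. 187.]
```

View pics/w5.png

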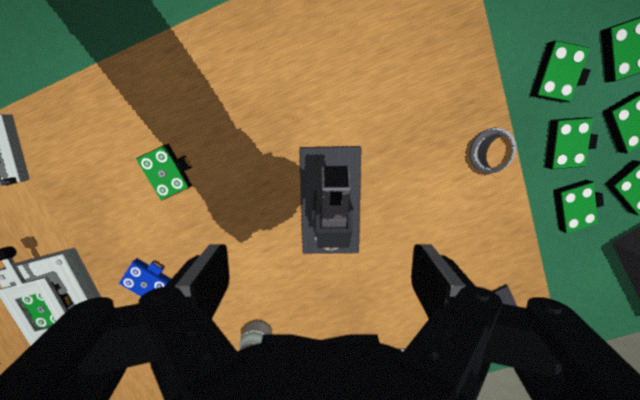

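The frame is closed, with the green board showing in its window at (40,312). The stand's base runs from column 300 to 361, square to the image, so the yaw is right. The handle's end face is at about (336,178).

```bash
python3 - <<'E'
from h import *
s=arm.state(); T=s['eef_pos']; Rt=R.from_euler('xyz',s['tcp_rot']).as_matrix()
for n,p,z in [('top',(330.5,147),.008),('bot',(330.5,252),.008),('end',(336,178),.154)]:
    P=ray('wrist',*p,z); print(n,P.round(4),(Rt.T@(P-T)).round(4))
for P in [(.549,.197,.1265),(.572,.190,0),(.6375,.1665,.03)]: print((Rt.T@(np.array(P)-T)).round(4))
E
```

```text
top [0.5159 0.2097 0.008 ] [0.0217 0.013  0.2523]
bot [0.6554 0.1632 0.008 ] [-0.1254  0.0142  0.2523]
end [0.5236 0.2067 0.154 ] [0.0135 0.0126 0.1063]
[-0.0137  0.0117  0.1338]
[-0.0377  0.0125  0.2603]
[-0.1073  0.0115  0.2303]
```

```bash
python3 -m handwheel '[[[-14,12.5,30],0],[[0,0,50],0],[[0,0,40],0],[[0,0,33],0],[[0,0,0],0],[[0,0,0],0],[[0,0,0],0],[[0,0,0],0]]' 0 25; python3 -m handwheel '[[[0,0,0],0],[[0,0,0],0],[[0,0,0],0],[[0,0,0],0],[[0,0,0],0],[[0,0,0],0],[[0,0,0],0],[[0,0,0],0]]' 1 25; python3 - <<'E'
from h import *
snap('wrist','w6.png'); show('wrist',['handle'])
E
```

```text
clock: 13.8
eef_pos: [0.5504, 0.1979, 0.1087]
tcp_rot: [3.14, 0.002, 2.812]
wrist_force: [0.0, 0.2, -0.1]
width: 0.998
grasp_force: 0.0
clock: 14.8
eef_pos: [0.5495, 0.1977, 0.1073]
tcp_rot: [3.141, -0.0, 2.812]
wrist_force: [-1.0, 0.9, 0.3]
width: 0.276
grasp_force: 28.7
```

View pics/w6.png

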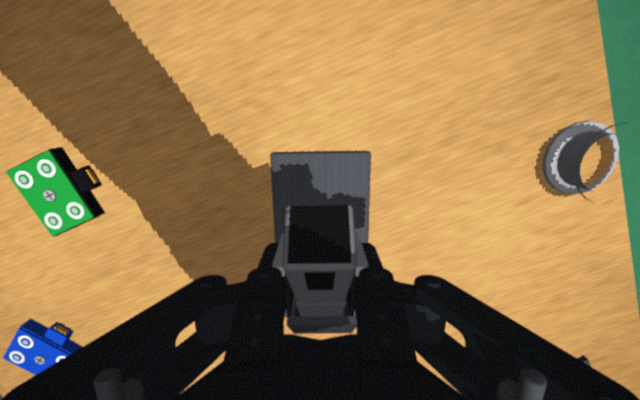

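The handle is between the pads with its end at (320,235), square, and the opening reads 23.5 mm. Now I draw it along its axis.

```bash
python3 -m handwheel '[[[4,0,-4],0],[[5,0,-5],0],[[5,0,-5],0],[[5,0,-5],0],[[5,0,-5],0],[[5,0,-5],0],[[5,0,-5],0],[[5,0,-5],0]]'; python3 -m handwheel '[[[7,0,-7],0],[[7,0,-7],0],[[7,0,-7],0],[[7,0,-7],0],[[7,0,-7],0],[[7,0,-7],0],[[4,0,-7],0],[[0,0,0],0]]'; python3 - <<'E'
from h import *
snap('wrist','w7.png'); show('wrist',['handle'])
a=snap('side','s7.png'); b=snap('scene','s7b.png'); show('scene',['handle','tip']);show('side',['handle','tip'])
T=arm.state()['eef_pos']
def crop(n,im):
    u,v=px(n,T).astype(int); u=min(max(u,80),560);v=min(max(v,75),325); c=im[v-75:v+75,u-50:u+50]; print(n,u,v); return cv2.resize(c[:,:,::-1],(400,600),interpolation=cv2.INTER_CUBIC)
cv2.imwrite('pics/c7.png',np.hstack([crop('side',a),crop('scene',b)]))
E
```

```text
clock: 15.9
eef_pos: [0.512, 0.2104, 0.1465]
tcp_rot: [-3.141, -0.001, 2.812]
wrist_force: [-0.6, -0.1, -1.0]
width: 0.278
grasp_force: 28.3
clock: 16.9
eef_pos: [0.4693, 0.2254, 0.196]
tcp_rot: [3.141, 0.001, 2.812]
wrist_force: [0.3, -0.1, -1.5]
width: 0.274
grasp_force: 28.3
wrist handle 0.64 [0.469 0.226 0.216] [323. 269.]
scene handle 0.9 [0.468 0.225 0.215] [407. 216.]
scene tip 0.61 [0.562 0.194 0.12 ] [369. 248.]
scene tip 0.45 [ 0.477 -0.009  0.003] [346. 223.]
side handle 0.79 [0.469 0.221 0.211] [265. 144.]
side tip 0.7 [0.555 0.192 0.115] [296. 163.]
side 265 147
scene 405 221
```

View pics/c7.png

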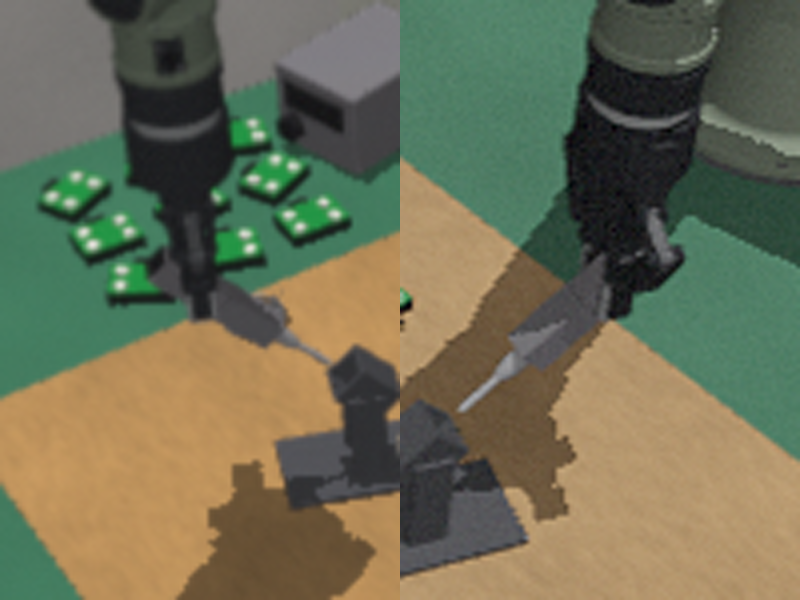

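The picture shows the driver held stiffly at 45°, with its tip just outside the sleeve mouth at about (300,163) in the side view. The tool can only turn about its own z. I'll therefore dip the bit 25 mm back into the sleeve mouth and lever the driver upright on the mouth's upper edge while it pivots between the pads.

```bash
python3 -m handwheel '[[[-7,0,8],0],[[-7,0,8],0],[[-7,0,8],0],[[-7,0,8],0],[[-4,0,-4],0],[[-3,0,-3],0],[[0,0,0],0],[[0,0,0],0]]' 1 20;  python3 -m handwheel '[[[-8,0,-7],0],[[-7.3,0,-6.2],0],[[-8.1,0,-5.3],0],[[-8.3,0,-4.7],0],[[0,0,0],0],[[0,0,0],0],[[0,0,0],0],[[0,0,0],0]]'; cat > m.py <<'E'
from h import *
import sys
for n in ['side','scene','wrist']: snap(n,f'{sys.argv[1]}_{n}.png'); show(n,['handle','tip'])
E
python3 m.py a
```

```text
clock: 18.3
eef_pos: [0.5022, 0.2139, 0.1706]
tcp_rot: [3.141, 0.0, 2.812]
wrist_force: [-0.1, 0.3, -1.5]
width: 0.27
grasp_force: 28.2
clock: 19.3
eef_pos: [0.5323, 0.2036, 0.1935]
tcp_rot: [3.142, 0.0, 2.812]
wrist_force: [0.1, -0.2, -1.7]
width: 0.276
grasp_force: 26.9
side handle 0.57 [0.528 0.201 0.211] [285. 141.]
side handle 0.42 [ 0.648 -0.241  0.044] [400. 258.]
side tip 0.61 [0.585 0.181 0.087] [307. 168.]
scene tip 0.64 [ 0.596 -0.243  0.026] [277. 193.]
scene tip 0.58 [0.585 0.185 0.091] [360. 257.]
scene tip 0.56 [ 0.572  0.192 -0.001] [363. 277.]
wrist tip 0.41 [ 0.586  0.405 -0.002] [507. 160.]
```

The pivot works: the driver now leans about 25°, as planned. I continue.

```bash
python3 -m handwheel '[[[-8.8,0,-3.8],0],[[-9,0,-3.3],0],[[-9.4,0,-2.2],0],[[-9.4,0,-1.6],0],[[-9.6,0,-0.7],0],[[0,0,0],0],[[0,0,0],0],[[0,0,0],0]]'; python3 - <<'E'
from h import *
a=snap('side','s8.png'); b=snap('scene','s8b.png'); show('side',['handle','tip']);show('scene',['handle','tip'])
T=arm.state()['eef_pos']
def crop(n,im):
    u,v=px(n,T).astype(int); v+=20; print(n,u,v); return cv2.resize(im[v-60:v+60,u-40:u+40][:,:,::-1],(400,600),interpolation=cv2.INTER_CUBIC)
cv2.imwrite('pics/c8.png',np.hstack([crop('side',a),crop('scene',b)]))
G=T+[0,0,.019]
for n in ['side','scene']: print(n,px(n,G),px(n,G-[0,0,.075]),px(n,G-[0,0,.135]))
E
```

```text
clock: 20.75
eef_pos: [0.5763, 0.1885, 0.2052]
tcp_rot: [3.142, 0.001, 2.812]
wrist_force: [0.2, 0.7, -0.9]
width: 0.279
grasp_force: 27.4
side handle 0.75 [0.567 0.188 0.224] [299. 136.]
side handle 0.68 [ 0.625 -0.437  0.001] [437. 323.]
side tip 0.46 [0.577 0.183 0.084] [304. 170.]
scene handle 0.69 [0.569 0.19  0.228] [369. 220.]
scene tip 0.8 [0.579 0.19  0.092] [363. 257.]
side 301 159
scene 366 247
side [301.12304595 134.47515924] [302.2381054  153.38489241] [303.07498443 167.54431827]
scene [366.80215126 222.21442564] [364.75814298 241.97881455] [363.24099692 256.63030956]
```

View pics/c8.png

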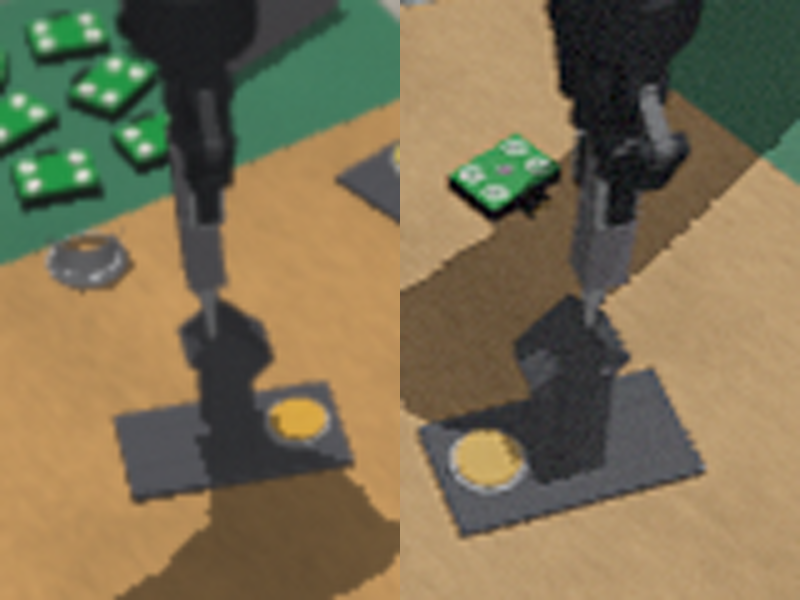

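The driver stands nearly upright, with its bit in the sleeve mouth at (304,166) in the side view. I lift it clear and measure the residual lean.

```bash
python3 -m handwheel '[[[0,0,-10],0],[[0,0,-15],0],[[0,0,-20],0],[[0,0,-20],0],[[0,0,-10],0],[[0,0,0],0],[[0,0,0],0],[[0,0,0],0]]' 1 40; python3 - <<'E'
from h import *
a=snap('side','s9.png'); b=snap('scene','s9b.png'); snap('wrist','w9.png'); show('side',['handle','tip']);show('scene',['handle','tip'])
T=arm.state()['eef_pos']; G=T+[0,0,.019]
def crop(n,im):
    u,v=px(n,T).astype(int); v+=20; print(n,u,v)
    c=cv2.resize(im[v-30:v+30,u-20:u+20][:,:,::-1],(400,600),interpolation=cv2.INTER_CUBIC)
    for d in [0,.075,.135]:
        q=(px(n,G-[0,0,d])-[u-20,v-30]+.5)*10; print(n,d,px(n,G-[0,0,d]).round(1),q.round())
    return c
cv2.imwrite('pics/c9.png',np.hstack([crop('side',a),crop('scene',b)]))
E
```

```text
clock: 22.05
eef_pos: [0.5755, 0.1885, 0.2792]
tcp_rot: [-3.141, -0.001, 2.812]
wrist_force: [0.3, 0.1, -1.9]
width: 0.274
grasp_force: 41.7
side handle 0.48 [0.571 0.189 0.296] [298. 115.]
side tip 0.7 [0.574 0.182 0.158] [303. 153.]
scene handle 0.3 [0.578 0.184 0.162] [363. 238.]
side 300 139
side 0 [299.9 114.1] [204.  56.]
side 0.075 [301.1 134.5] [216. 260.]
side 0.135 [302.  149.8] [225. 413.]
scene 368 226
scene 0 [369.  200.7] [215.  52.]
scene 0.075 [366.8 222.3] [193. 268.]
scene 0.135 [365.2 238.2] [177. 427.]
```

View pics/c9.png

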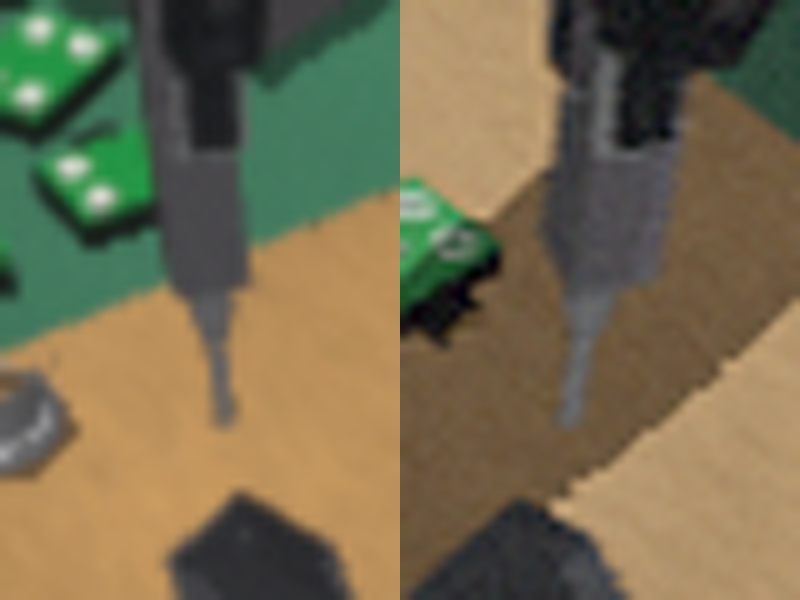

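Both views agree. The tip shows at about (302.5,150) in side and (364.5,238) in scene, directly under the grip, but the bit's slope exceeds the vertical by roughly 2.5°, tip forward. I'll give it one more small lever against the sleeve's edge.

```bash
python3 -m handwheel '[[[4,0,20],0],[[0,0,25],0],[[0,0,20],0],[[0,0,10],0],[[-2,0,0],0],[[-2,0,0],0],[[-2.5,0,0],0],[[-2.5,0,0],0]]' 1 20; python3 -m handwheel '[[[0,0,0],0],[[0,0,0],0],[[2,0,-10],0],[[0,0,-15],0],[[0,0,-20],0],[[0,0,-20],0],[[0,0,-10],0],[[0,0,0],0]]' 1 40; python3 - <<'E'
from h import *
a=snap('side','s10.png'); b=snap('scene','s10b.png'); show('side',['tip']);show('scene',['tip'])
T=arm.state()['eef_pos']; G=T+[0,0,.019]
def crop(n,im):
    u,v=px(n,T).astype(int); v+=20
    c=cv2.resize(im[v-30:v+30,u-20:u+20][:,:,::-1],(400,600),interpolation=cv2.INTER_CUBIC)
    for d in [0,.075,.135]:
        q=(px(n,G-[0,0,d])-[u-20,v-30]+.5)*10; print(n,d,px(n,G-[0,0,d]).round(1),q.round())
    return c
cv2.imwrite('pics/c10.png',np.hstack([crop('side',a),crop('scene',b)]))
E
```

```text
clock: 23.4
eef_pos: [0.5798, 0.1875, 0.2054]
tcp_rot: [3.141, -0.002, 2.812]
wrist_force: [-3.6, 1.9, -0.5]
width: 0.278
grasp_force: 42.0
clock: 24.4
eef_pos: [0.5798, 0.1876, 0.2815]
tcp_rot: [3.14, 0.003, 2.812]
wrist_force: [-0.1, -0.2, -1.5]
width: 0.275
grasp_force: 41.7
side tip 0.66 [0.579 0.181 0.164] [304. 151.]
scene tip 0.84 [0.579 0.185 0.165] [363. 237.]
side 0 [300.9 114.3] [204.  58.]
side 0.075 [302.  134.7] [215. 262.]
side 0.135 [302.9 149.9] [224. 414.]
scene 0 [367.9 201.1] [214.  56.]
scene 0.075 [365.8 222.6] [193. 271.]
scene 0.135 [364.1 238.5] [176. 430.]
```

View pics/c10.png

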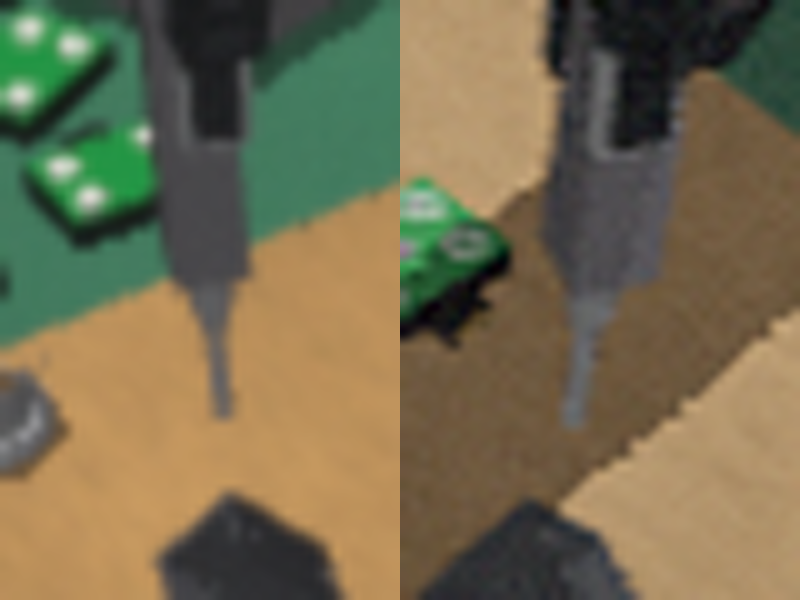

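The bit is now vertical within about 1–2°, with its tip at (303,150) in side and (364,238) in scene, under the grip. I carry it over the screw, which the pinch of the closed lug and the wrist view both put at (0.592, -0.239).

```bash
python3 -m handwheel '[[[-6,-16,0],0],[[-12,-33,0],0],[[-13,-34,0],0],[[-13,-34,0],0],[[-13,-34,0],0],[[-13,-34,0],0],[[-13,-34,0],0],[[-13,-34,0],0]]'; python3 -m handwheel '[[[-13,-34,0],0],[[-13,-34,0],0],[[-13,-34,0],0],[[-10,-28,0],0],[[-5,-16.5,0],0],[[0,0,0],0],[[0,0,20],0],[[0,0,20],0]]'; python3 - <<'E'
from h import *
for n in ['side','scene']: snap(n,n+'11.png'); show(n,['tip','screw'])
snap('wrist','w11.png'); show('wrist',['screw','nest','tip'])
E
```

```text
clock: 25.6
eef_pos: [0.587, -0.0851, 0.2797]
tcp_rot: [-3.141, -0.001, 2.811]
wrist_force: [1.2, -0.5, -1.1]
width: 0.274
grasp_force: 41.7
clock: 26.6
eef_pos: [0.5914, -0.2377, 0.2399]
tcp_rot: [3.141, 0.0, 2.813]
wrist_force: [-0.2, 0.0, -1.6]
width: 0.271
grasp_force: 41.7
side tip 0.89 [ 0.586 -0.246  0.121] [386. 252.]
side screw 0.82 [ 0.461 -0.335  0.014] [363. 320.]
side screw 0.7 [ 0.595 -0.243  0.036] [385. 268.]
side screw 0.52 [ 0.612 -0.107  0.016] [363. 238.]
scene tip 0.67 [ 0.589 -0.236  0.126] [278. 170.]
scene screw 0.74 [ 0.616 -0.11   0.017] [293. 220.]
scene screw 0.56 [ 0.748  0.016 -0.001] [279. 266.]
scene screw 0.47 [ 0.594 -0.241  0.04 ] [277. 190.]
scene screw 0.47 [ 0.468 -0.336  0.015] [293. 168.]
wrist screw 0.83 [ 0.615 -0.11   0.017] [429. 151.]
wrist screw 0.71 [ 0.59  -0.242  0.041] [317. 171.]
wrist screw 0.62 [ 0.465 -0.331  0.021] [206.  89.]
wrist tip 0.57 [ 0.594 -0.241  0.126] [320. 194.]
wrist tip 0.23 [ 0.589 -0.244  0.04 ] [316. 171.]
```

```bash
python3 -m handwheel '[[[-1,-1.3,10],0],[[0,0,15],0],[[0,0,15],0],[[0,0,10],0],[[0,0,4],0],[[0,0,0],0],[[0,0,0],0],[[0,0,0],0]]'; python3 - <<'E'
from h import *
a=snap('side','side12.png');b=snap('scene','scene12.png');c=snap('wrist','w12.png')
for n in ['side','scene','wrist']: show(n,['tip','screw','frame_lug'])
T=arm.state()['eef_pos']; print(T)
f=lambda n,im,r,z:(lambda u,v: cv2.resize(im[v-z:v+z,u-z*2//3:u-z*2//3+2*z*2//3][:,:,::-1],(266,400),interpolation=cv2.INTER_CUBIC))(*px(n,r).astype(int))
P=[.592,-.239,.07]
for n in ['side','scene','wrist']: print(n,'screw',px(n,[.592,-.239,.0385]).round(1),'tip',px(n,[T[0],T[1],T[2]+.019-.135]).round(1))
cv2.imwrite('pics/c12.png',np.hstack([f('side',a,P,36),f('scene',b,P,36),f('wrist',c,P,75)]))
E
```

```text
clock: 28.1
eef_pos: [0.5921, -0.2406, 0.1867]
tcp_rot: [-3.141, 0.001, 2.812]
wrist_force: [0.5, -0.3, -2.0]
width: 0.275
grasp_force: 41.7
side tip 0.69 [ 0.589 -0.246  0.07 ] [385. 263.]
side tip 0.25 [ 0.622 -0.44  -0.004] [436. 325.]
side screw 0.71 [ 0.592 -0.243  0.037] [384. 269.]
side screw 0.7 [ 0.466 -0.332  0.014] [364. 318.]
side screw 0.59 [ 0.613 -0.11   0.014] [363. 239.]
side frame_lug 0.82 [ 0.316 -0.189  0.03 ] [288. 300.]
side frame_lug 0.6 [ 0.502 -0.234  0.043] [356. 279.]
scene tip 0.68 [ 0.591 -0.241  0.072] [277. 182.]
scene screw 0.57 [ 0.613 -0.108  0.017] [294. 220.]
scene screw 0.48 [ 0.468 -0.334  0.015] [293. 169.]
scene screw 0.45 [ 0.591 -0.244  0.046] [277. 188.]
scene frame_lug 0.84 [ 0.16  -0.438  0.066] [343. 118.]
scene frame_lug 0.57 [ 0.506 -0.236  0.045] [300. 180.]
scene frame_lug 0.42 [ 0.319 -0.186  0.029] [351. 172.]
scene frame_lug 0.33 [ 0.475 -0.01   0.002] [346. 223.]
wrist tip 0.7 [ 0.593 -0.239  0.07 ] [323. 191.]
wrist screw 0.85 [ 0.591 -0.246  0.039] [314. 184.]
wrist screw 0.68 [ 0.612 -0.107  0.014] [449. 154.]
wrist screw 0.59 [ 0.464 -0.335  0.019] [184.  86.]
wrist frame_lug 0.92 [ 0.503 -0.234  0.047] [295.  88.]
wrist frame_lug 0.55 [0.746 0.01  0.005] [572. 231.]
[ 0.59182481 -0.24049192  0.18607588]
side screw [383.5 267.3] tip [384.8 261. ]
scene screw [277.9 190.5] tip [277.2 183.1]
wrist screw [322.1 182.1] tip [320.7 190.8]
```

View pics/c12.png

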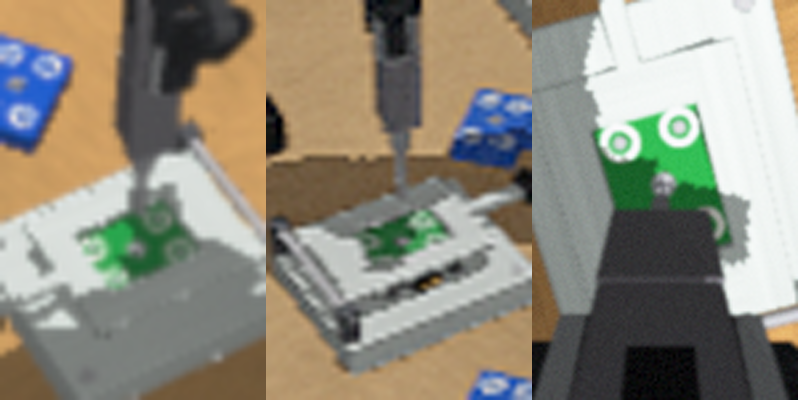

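The final crop shows the frame closed over the module. The driver is upright with its bit tip at (385,262) in side, directly above the screw at (385,267). In scene the tip is at (277.5,181.5) and the screw at (278,190). That agrees to within about 2 mm, with the tip about 31 mm up.

```bash
python3 -c "
from bench import arm
print(arm.hand_in())"
```

```text
the job is handed in; nothing more can be done
None
```

The job is handed in, with no verdict returned: the frame is fully down over the seated module, and the driver is held upright (within about 1–2°) with its tip about 31 mm above the screw and within about 2 mm sideways.

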